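# Open and lock the seed sower's shutter

## Task

Open the shutter of the bench seed sower: with the fingertips push its black knob along the long leg of the L-shaped slot to the corner, then sideways along the short leg fully to its closed end, so that it is locked, and leave it there. Only push the knob, do not pull it up, and leave the pots, jar and other things around it where they stand.

Things in the scene. Friction and masses are not known exactly. Their poses are not given: they have to be found in the camera images.
- sower: Bench seed sower, fixed: plywood box, flat aluminium deck on top, 260 mm (its x) by 300 mm (its y), deck top 60 mm above the table. Origin at the centre of its underside; x points away from the robot, y left, turned up to 0.45 rad either way. L-shaped slot 17 mm wide in the deck. Open hopper at the -y edge (y -145 to -85, x -85 to 85 mm), rim 45 mm above the deck; the shutter plate in it moves with the knob.
- slot_start (a point): Pin centre at the beginning of the long leg, at deck-top height; in the sower's frame (-55, 10, 60) mm.
- slot_corner (a point): Pin centre at the corner of the L, at deck-top height; in the sower's frame (35, 10, 60) mm. The long leg runs to it along the sower's +x, 90 mm of pin travel.
- slot_end (a point): Pin centre at the closed end of the short leg, at deck-top height; in the sower's frame (35, 55, 60) mm. The short leg runs to it from the corner along the sower's +y, 45 mm of pin travel.
- knob_top (a point): Centre of the top of the knob. The knob is an upright black plastic cylinder, 28 mm across, from 3 to 38 mm above the deck, on a 14 mm steel pin that runs in the slot; it does not tilt.
- shutter (a joint): Travel of the knob along the long leg, m: 0 at slot_start, 0.09 at the corner (shutter open). Starts between 0 and 0.03. Stays where it is left; dry friction about 2 N, no spring.
- lock (a joint): Travel of the knob along the short leg, m: 0 in the long leg, 0.045 at the closed end (locked). Free to grow only within 1.5 mm of the corner. Stays where it is left; dry friction about 2 N, no spring.
- knob_lift (a joint): How far the knob is pulled up, m: 0 down, at most 0.015. A spring holds it down with about 12 N; pulling it up would release the shutter for cleaning and is not wanted.
- clay_pot: Bystander: small terracotta pot, 60 mm across, 55 mm tall, on the sower's deck; origin at the middle of its underside.
- seed_jar: Bystander: small seed jar, 40 mm across, 55 mm tall, on the sower's deck; origin at the middle of its underside.
- tin: Bystander: small steel tin, 44 mm across, 50 mm tall, on the sower's deck; origin at the middle of its underside.
- mug: Bystander: white mug, 80 mm across, 95 mm tall, on the table to the left; origin at the middle of its underside.
- bowl: Bystander: red enamel bowl, 160 mm across, 65 mm tall, on the table to the right; origin at the middle of its underside.
- fibre_pot: Bystander: brown fibre pot, 56 mm across, 60 mm tall, on the table to the right; origin at the middle of its underside.
- big_pot: Bystander: larger terracotta pot, 80 mm across, 85 mm tall, on the table to the left; origin at the middle of its underside.

How it is judged:
By the outcome, as a careful person would: the job done as asked, in the order asked, and still so for the second after the job is handed in, with the robot touching nothing.
It also fails if it takes over 40 s, if anything falls off the work surface, if the arm or the gripper's body presses on something with over 40 N, if the wrist force passes 120 N, or if a joint passes its speed limit or range.

## Robot

A 6-joint arm with a two-finger parallel gripper is mounted at the origin on the work surface. World frame = base frame: x ahead of the robot, y to its left, z up, the work surface at z = 0. Lengths are in mm, angles in degrees, forces in N, time in s.
With the tool pointing down it reaches from about 300 to 850 mm from the base axis. Payload 4.2 kg.
Tool frame: the origin (TCP) lies at the very end of the fingers, on their centre line; the grasp point (between the pads) lies 19 mm behind it; x points along the fingers, y is the direction in which the jaws open and shut, and the axes are right-handed (so a half turn about x gives the same grasp; the last joint's range is limited). The gripper opens to 91 mm and grips with 3 to 60 N. Pads are 32 mm wide; open, the fingers measure 118 mm over their backs; the gripper's body (76 mm by 178 mm) begins 60 mm behind the grasp point.
Start: joints at [74.026, 18.312, 89.639, -0, 72.044, -1.146], TCP at [147.156, 555.867, 213.976] pointing down, gripper open.
Joint ranges: [-177.97, 177.97], [-48.28, 115.42], [12.27, 149.76], [-77.06, 257.06], [2.81, 150.46], [-146.56, 146.56]. Speed limits (degrees/s): [147.25, 147.25, 180, 180, 180, 180].

## Interface

Orientations are given as [roll, pitch, yaw] about the fixed x, y, z axes, in that order (R = Rz(yaw) Ry(pitch) Rx(roll)).
In Python, from workcell import sensors, grab_frame, job_done, finder gives the robot as it stands.
- The arm moves only by the tool play_rows, never from a script. Its argument "motion" is a list of rows, each a list of 5 numbers: the shift along the world's x, y, z in m, then the turn about the world's z in rad, then the opening, from 0 (shut) to 1 (fully open). In form: [[tx, ty, tz, roll, fingers], ...]. A call has exactly 8 rows; each row is the pose to reach, as a shift and turn from the pose commanded when the call began; what a row does not reach only later rows make up. A row lasts 1/12 s, in which the tool goes at most 41.7 mm and 7.16 degrees, less where a joint would pass 70% of its speed; a pose out of reach is approached as far as the arm can. A call with a gripper value outside its range is refused whole. The fingers move at their own pace and stop on an object; "squeeze" is the grip in N (left out, the last holds). Time passes only in rows, so rows that repeat a pose let the fingers close, or fill a call up. It gives the time, the measured TCP pose, the force and the opening at its end, in the units of the state.
- sensors.state(): the state, without advancing time (a new reading comes with each control period).
- grab_frame(name): name is "scene" or "side" or "wrist"; returns a dict with "img" (420x560x3 uint8, blue, green, red), "fx", "fy", "cx", "cy" (pixels), "rvec" (rotation vector, rad) and "tvec" (3), from world to camera coordinates, as OpenCV has them; the wrist camera has in their place "tool_from_camera" (4x4, takes a point from camera to tool coordinates, whose origin is the TCP and whose axes are the tool frame's). Camera axes: x right, y down, z forward; pixel columns grow to the right and rows downward; lengths in mm; the calibration is good to about 2 mm. A picture is of the moment at which its call begins: read the wrist's pose just before it. There is no depth.
- job_done(): hands the job in, once; it reports no verdict.
Trained networks look in a picture, given as the dict that the camera call returned (one of the last four; its "shot" number tells which), for a name from the list of things; names that differ only in an ending like _2 or _b are one class to them, and where a whole thing is asked for, a point or a joint stands for the part that bears it (a point fixed in the world has none). Each returns a list of dicts, best first, with "conf" (0 to 1); they miss things now and then, are a little off and sometimes report something else, mostly with a low value. They report only what shows in the picture. A call takes as long as a camera call.
- finder.spot_in(picture, label): "point" ([column, row] in pixels, amid what is visible of it).
- finder.spot_point(picture, label): "point" ([column, row] in pixels: a listed point, or the origin of a listed thing).
The state is a dict: "time_s": time; "qpos": joint angles; "qvel": joint speeds; "effort": joint torques, N m; "ee_pos": TCP position; "ee_rot": TCP orientation; "force": force on the tool from outside, world axes, zero at the start; "torque": the same for the moment, N m; "gripper_width": finger opening in mm.
Only numpy, scipy, OpenCV 4.12 (cv2) and the standard library are available. Lean on these libraries where they do the work, as an engineer would, in place of code of your own. Each camera call takes 0.05 s, during which the arm holds its last target.

## Working session

There is one attempt and no reset: what is moved stays moved. The work goes in short steps, Python scripts to look and compute and a tool call to move; the robot and the scene stay as the last step left them, time stands still between calls to the robot, and variables do not carry over. Pictures are saved under pics/ and viewed, and the job is handed in when it is done.

Besides the shell and the picture viewer there is one more tool, called after "Request:" by a JSON object that holds its "op" and its "data". play_rows: Moves the arm, as the interface text tells. Its arguments: {"type":"object","properties":{"motion":{"type":"array","items":{"type":"array","items":{"type":"number"}}},"squeeze":{"type":"number"}},"required":["motion"]}

```bash
mkdir -p pics
cat > h.py <<'E'
import numpy as np, cv2
from workcell import sensors, grab_frame, job_done, finder
def proj(p,P):
    K=np.array([[p['fx'],0,p['cx']],[0,p['fy'],p['cy']],[0,0,1.]])
    return cv2.projectPoints(np.float64(P).reshape(-1,3),np.float64(p['rvec']),np.float64(p['tvec']),K,None)[0].reshape(-1,2)
def ray(p,uv):
    R=cv2.Rodrigues(np.float64(p['rvec']))[0];t=np.float64(p['tvec']).ravel()
    d=R.T@np.array([(uv[0]-p['cx'])/p['fx'],(uv[1]-p['cy'])/p['fy'],1]);return -R.T@t,d
def atz(p,uv,z):
    c,d=ray(p,uv);return c+d*(z-c[2])/d[2]
E
python3 - <<'E'
from h import *
for n in ("scene","side"):
    p=grab_frame(n);cv2.imwrite(f"pics/{n}0.png",p['img'])
    print(n,ray(p,(280,210)))
    for l,z in (("slot_start",60),("slot_corner",60),("slot_end",60),("knob_top",98),("sower",0),("clay_pot",60),("seed_jar",60),("tin",60),("mug",0),("big_pot",0)):
        r=finder.spot_point(p,l)[:2]
        for q in r: print(l,np.round(q['point'],1),round(q['conf'],2),atz(p,q['point'],z).round(1))
print(sensors.state())
E
```

```text
scene (array([1160.95539865, -371.50773922,  956.17633268]), array([-0.53678975,  0.3175185 , -0.78169666]))
slot_start [301.  199.2] 0.6 [541.2  59.6  60. ]
slot_corner [311.9 227.5] 0.95 [634.5  34.5  60. ]
slot_end [328.5 220.1] 0.71 [635.6  84.2  60. ]
knob_top [308.  198.8] 0.55 [575.2  57.5  98. ]
sower [305.3 229.8] 0.8 [596.9  42.1   0. ]
sower [335.1 184.7] 0.23 [501.8 204.2   0. ]
clay_pot [334.9 181.3] 0.7 [532.5 174.8  60. ]
seed_jar [359.5 234.7] 0.59 [712.1 126.1  60. ]
tin [311.3 255.9] 0.68 [705.4 -12.5  60. ]
mug [384.  151.3] 0.61 [461.3 416.8  -0. ]
mug [304.7 197.9] 0.22 [500.8 100.1  -0. ]
big_pot [402.8 185.9] 0.63 [603.1 373.8   0. ]
side (array([ 357.19393894, -610.09400603,  811.98438366]), array([ 0.24181373,  0.63540109, -0.7334597 ]))
slot_start [254.  207.8] 0.59 [547.7  71.4  60. ]
slot_corner [289.8 206.3] 0.61 [632.3  44.3  60. ]
slot_end [288.7 190.5] 0.93 [650.4  97.2  60. ]
slot_end [304.6 174.4] 0.38 [712.7 138.8  60. ]
knob_top [264.8 200.2] 0.58 [570.1  51.3  98. ]
sower [320.9 212.1] 0.73 [723.1  47.5   0. ]
sower [277.7 226.2] 0.68 [599.1  42.5   0. ]
clay_pot [238.1 180.6] 0.62 [539.8 179.6  60. ]
seed_jar [303.4 173.2] 0.52 [711.5 144.4  60. ]
tin [320.4 210.4] 0.93 [697.3   4.5  60. ]
mug [192.3 151.6] 0.95 [461.5 417.    0. ]
{'time_s': 1.1, 'qpos': array([ 7.40273914e+01,  1.83110549e+01,  8.96388690e+01, -5.63422256e-05,
        7.20446301e+01, -1.14667898e+00]), 'qvel': array([ 0.13473009,  0.0583    , -0.05007257,  0.03386839, -0.22682348,
        0.05357975]), 'effort': array([-2.28685974e-03, -4.12355661e+01, -2.32233274e+01,  7.27015198e-02,
        3.78612662e-02, -1.00167145e-05]), 'ee_pos': array([147.14337639, 555.86739164, 213.98529395]), 'ee_rot': array([88.28942435, 89.9945538 , 73.46351214]), 'force': array([-0.15332721,  0.68729342,  0.65500696]), 'torque': array([ 0.02891768, -0.03497954, -0.01839974]), 'gripper_width': 91.46127526582507}
```

Run:
```python
import cv2
for n,(x,y) in (("scene",(230,130)),("side",(170,120))):
    i=cv2.imread(f"pics/{n}0.png");cv2.imwrite(f"pics/{n}0c.png",cv2.resize(i[y:y+150,x:x+200],None,fx=4,fy=4,interpolation=cv2.INTER_CUBIC))
```

```text
(no output)
```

View pics/scene0.png

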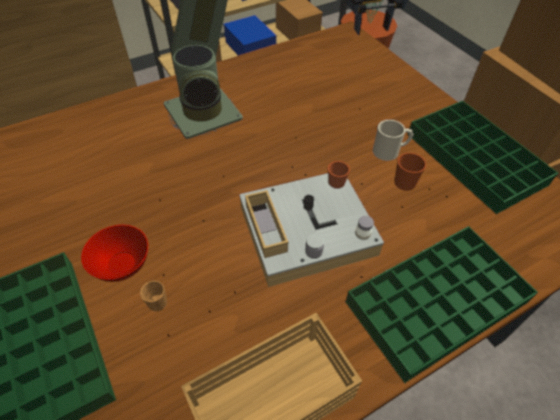

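View pics/scene0c.png

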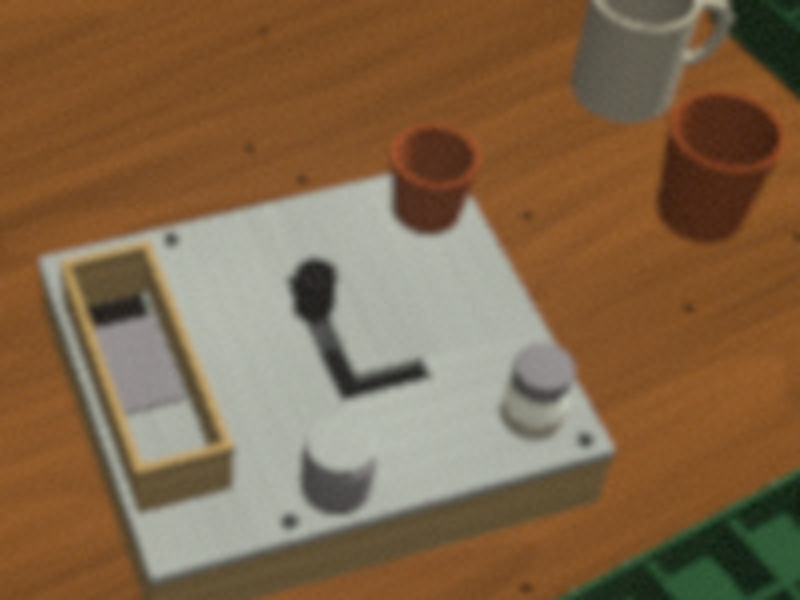

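View pics/side0c.png

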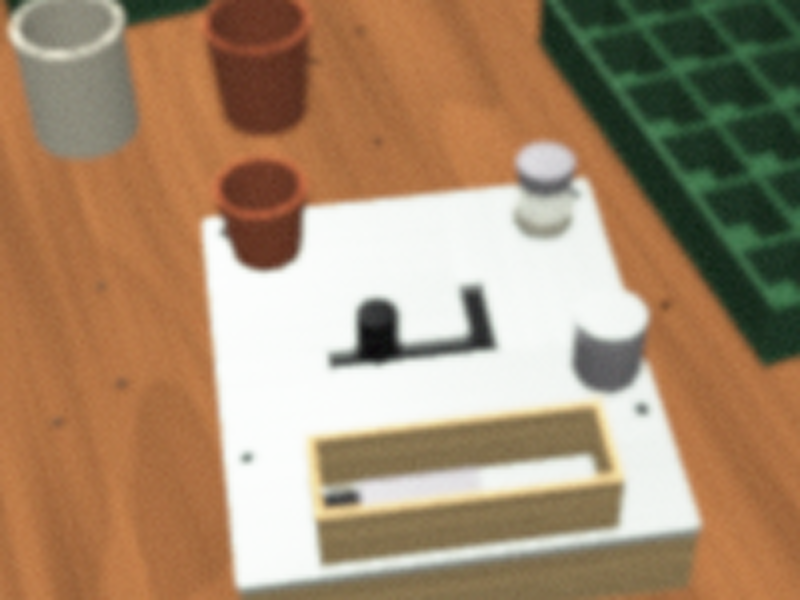

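The pictures show the sower turned slightly right, with the knob near the start of the long leg (crop about (315,290) in scene and (378,330) in side). The clay pot is at the back left, the jar and tin at the far side. Next I fit the sower's pose to the deck and slot corners.

```bash
cat > fit.py <<'E'
from h import *
from scipy.optimize import least_squares
S={k:v for k,v in (((-130,-150),(40,258)),((130,-150),(150,582)),((130,150),(614,450)),((43.5,1.5),(345,397)),((35,63.5),(427,369)))}
D={(-130,150):(203,217),(130,150):(590,183),(130,-150):(700,523),(-130,-150):(238,590),(-63.5,10):(330,360),(43.5,1.5):(496,348),(35,63.5):(470,287)}
ps={n:grab_frame(n) for n in ("scene","side")}
def w(x,q,z=60):
    c,s=np.cos(x[2]),np.sin(x[2]);q=np.array(q);return np.c_[x[0]+c*q[:,0]-s*q[:,1],x[1]+s*q[:,0]+c*q[:,1],np.full(len(q),z)]
def res(x,which=("scene","side")):
    r=[]
    for n,d,o in (("scene",S,(230,130)),("side",D,(170,120))):
        if n not in which: continue
        r.append(proj(ps[n],w(x,list(d)))-(np.array(list(d.values()))/4+o))
    return np.vstack(r).ravel()
for wh in (("scene",),("side",),("scene","side")):
    f=least_squares(res,[600,42,-.2],args=(wh,),loss='soft_l1');print(f.x.round(4),np.degrees(f.x[2]).round(2));print(res(f.x,wh).reshape(-1,2).round(1).tolist())
x=f.x
print(w(x,[(-55,10),(35,10),(35,55)]).round(1))
for n in ps:
    p=ps[n]; print(n,[(round(q['conf'],2),atz(p,q['point'],98).round(1),) for q in finder.spot_point(p,"knob_top")[:1]])
c,s=np.cos(x[2]),np.sin(x[2])
for l in ("knob_top","clay_pot","seed_jar","tin"):
  for n in ps:
    p=ps[n];q=finder.spot_point(p,l)[:1]
    if q:
        a=atz(p,q[0]['point'],98 if l=="knob_top" else 60)[:2]-x[:2]; print(l,n,"sower frame",np.round([c*a[0]+s*a[1],-s*a[0]+c*a[1]],1))
# overlay
for n,(ox,oy) in (("scene",(230,130)),("side",(170,120))):
    i=cv2.resize(ps[n]['img'][oy:oy+150,ox:ox+200],None,fx=4,fy=4)
    for poly in ([(-130,-150),(130,-150),(130,150),(-130,150)],[(-63.5,1.5),(43.5,1.5),(43.5,63.5),(26.5,63.5),(26.5,18.5),(-63.5,18.5)]):
        u=((proj(ps[n],w(x,poly))-(ox,oy)+.5)*4-.5).round().astype(int);cv2.polylines(i,[u],True,(0,255,0),1)
    for t in (0,10,20,30):
        u=((proj(ps[n],w(x,[(-55+t,10)],98))[0]-(ox,oy)+.5)*4-.5).round().astype(int);cv2.circle(i,tuple(int(v) for v in u),3,(0,0,255),1)
    cv2.imwrite(f"pics/ov_{n}.png",i)
E
python3 fit.py
```

```text
[ 6.035867e+02  4.477160e+01 -2.089000e-01] -11.97
[[-0.4, -0.2], [0.4, -0.6], [0.6, 0.2], [-0.9, 1.2], [0.1, -0.4]]
[ 5.999247e+02  4.283960e+01 -2.094000e-01] -12.0
[[0.5, 0.8], [-0.9, -0.9], [0.0, 1.1], [0.1, -0.9], [-0.8, 0.2], [1.1, 0.7], [0.0, -1.1]]
[ 6.014911e+02  4.444690e+01 -2.085000e-01] -11.95
[[-0.9, -0.7], [-0.1, -1.2], [-0.0, -0.3], [-1.4, 0.6], [-0.5, -0.9], [0.8, 0.3], [-0.7, -1.4], [0.4, 0.3], [0.6, -1.7], [-0.4, -0.4], [1.4, 0.1], [0.3, -1.6]]
[[549.8  65.6  60. ]
 [637.8  47.   60. ]
 [647.1  91.   60. ]]
scene [(0.69, array([653.6,  26.3,  98. ]))]
side [(0.63, array([641.8,  66.5,  98. ]))]
knob_top scene sower frame [54.7 -7. ]
knob_top side sower frame [34.9 30. ]
clay_pot scene sower frame [-83.5 108.7]
clay_pot side sower frame [-89.1 113.7]
seed_jar scene sower frame [ 120.5 -400.8]
seed_jar side sower frame [ 90.6 122.4]
tin scene sower frame [114.6 -26.9]
tin side sower frame [107.  -27.8]
```

View pics/ov_scene.png

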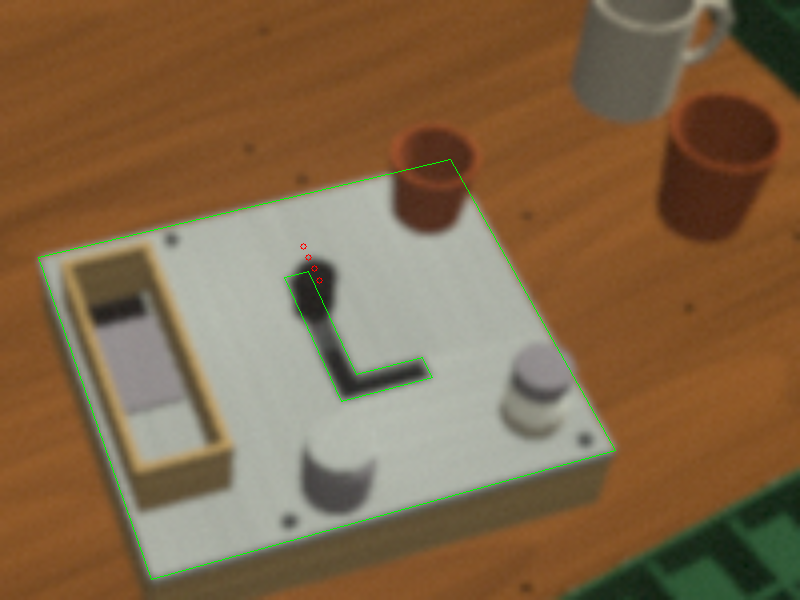

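View pics/ov_side.png

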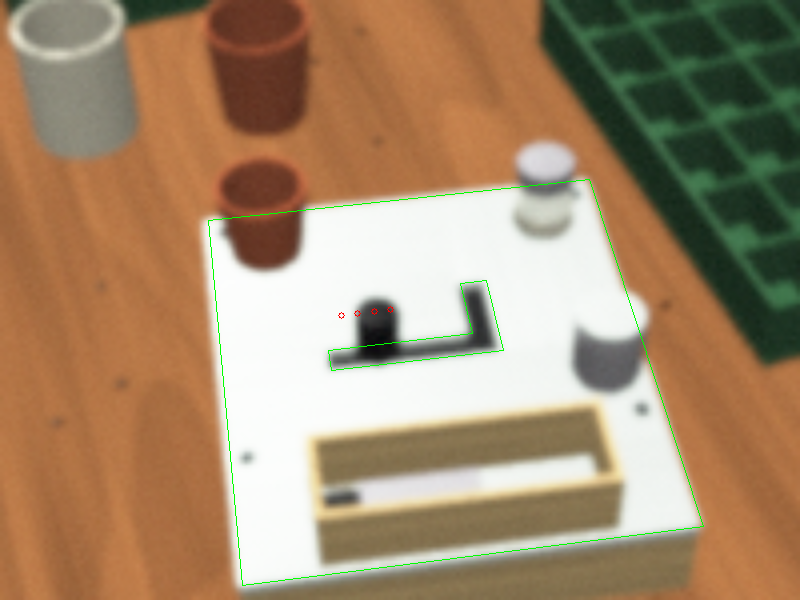

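```bash
cat >> h.py <<'E'
from scipy.spatial.transform import Rotation as Ro
X=np.array([601.5,44.0,-0.2085])
def sw(q):
    c,s=np.cos(X[2]),np.sin(X[2]);return np.array([X[0]+c*q[0]-s*q[1],X[1]+s*q[0]+c*q[1]])
def ws(p):
    c,s=np.cos(X[2]),np.sin(X[2]);a=np.array(p[:2])-X[:2];return np.array([c*a[0]+s*a[1],-s*a[0]+c*a[1]])
def st():
    s=sensors.state();R=Ro.from_euler('xyz',s['ee_rot'],degrees=True).as_matrix()
    print('t',round(s['time_s'],2),'tcp',s['ee_pos'].round(1),'sower',ws(s['ee_pos']).round(1),'toolx',R[:,0].round(3),'yaw of jaw',np.degrees(np.arctan2(R[1,1],R[0,1])).round(2),'F',s['force'].round(1),'w',round(s['gripper_width'],1));return s
E
python3 - <<'E'
from h import *
s=st()
for q in ((-85,10),(-61,10),(0,10),(7.5,10),(0,-40),(35,-40),(35,-20),(35,25)): print(q,sw(q).round(1),(sw(q)-s['ee_pos'][:2]).round(1))
E
```

```text
t 1.7 tcp [147.2 555.9 214. ] sower [-550.4  406.7] toolx [ 0.  0. -1.] yaw of jaw 75.17 F [-0.1 -0.4  0.2] w 91.8
(-85, 10) [520.4  71.4] [ 373.2 -484.5]
(-61, 10) [543.9  66.4] [ 396.7 -489.4]
(0, 10) [603.6  53.8] [ 456.4 -502.1]
(7.5, 10) [610.9  52.2] [ 463.7 -503.6]
(0, -40) [593.2   4.9] [ 446.1 -551. ]
(35, -40) [627.5  -2.4] [ 480.3 -558.2]
(35, -20) [631.6  17.2] [ 484.4 -538.7]
(35, 25) [640.9  61.2] [ 493.8 -494.6]
```

Request:
{"op": "play_rows", "data": {"motion": [[0.02, -0.028, 0, 0.01, 0], [0.045, -0.06, 0, 0.02, 0], [0.07, -0.092, 0, 0.03, 0], [0.095, -0.124, 0, 0.04, 0], [0.12, -0.156, 0, 0.05, 0], [0.145, -0.188, 0, 0.05, 0], [0.17, -0.22, 0, 0.05, 0], [0.19, -0.25, 0, 0.05, 0]], "squeeze": 10}}

```text
time_s: 2.37
ee_pos: [338.5, 304.1, 214.3]
ee_rot: [34.1, 89.9, 22.2]
force: [0.1, 0.2, 0.0]
gripper_width: 40.6
```

Request:
{"op": "play_rows", "data": {"motion": [[0.024, -0.031, 0, 0, 0], [0.049, -0.064, 0, 0, 0], [0.074, -0.097, 0, 0, 0], [0.099, -0.13, 0, 0, 0], [0.124, -0.163, 0, 0, 0], [0.15, -0.196, 0, 0, 0], [0.168, -0.22, 0, 0, 0], [0.178, -0.233, 0, 0, 0]]}}

```text
time_s: 3.03
ee_pos: [517.2, 69.7, 214.0]
ee_rot: [-22.0, 89.9, -34.2]
force: [0.2, -0.2, 0.1]
gripper_width: 0.7
```

Run:
```python
from h import *
s=st();print((sw((-90,10))-s['ee_pos'][:2]).round(1), s['qpos'].round(1))
p=grab_frame("wrist");cv2.imwrite("pics/w1.png",p['img'])
T=np.array(p['tool_from_camera']);R=Ro.from_euler('xyz',s['ee_rot'],degrees=True).as_matrix()
o=R@T[:3,3]+s['ee_pos']
for l,z in (("knob_top",98),("slot_corner",60),("slot_end",60),("slot_start",60)):
    for q in finder.spot_point(p,l)[:1]:
        u=q['point'];d=R@T[:3,:3]@np.array([(u[0]-p['cx'])/p['fx'],(u[1]-p['cy'])/p['fy'],1]);P=o+d*(z-o[2])/d[2]
        print(l,np.round(u),round(q['conf'],2),P.round(1),ws(P).round(1))
```

```text
t 3.03 tcp [517.2  69.7 214. ] sower [-87.8   7.7] toolx [ 0.001 -0.001 -1.   ] yaw of jaw 77.86 F [ 0.2 -0.2  0.1] w 0.7
[-1.7  2.7] [  6.5  13.5  96.5  -0.1  70.  -71.4]
slot_corner [285. 282.] 0.87 [632.1  48.2  60. ] [29.  10.5]
slot_start [283. 216.] 0.69 [546.1  64.9  60. ] [-58.5   9. ]
```

View pics/w1.png

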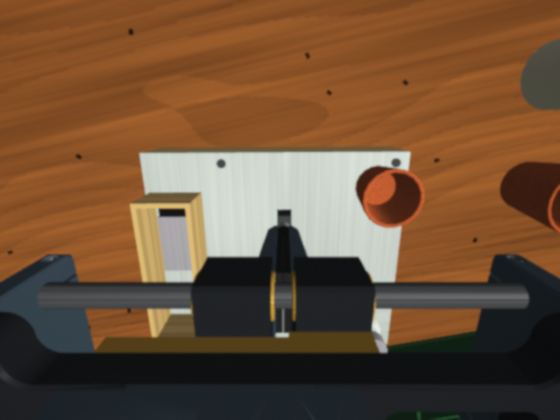

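Request:
{"op": "play_rows", "data": {"motion": [[-0.002, 0.003, -0.02, 0, 0], [-0.002, 0.003, -0.045, 0, 0], [-0.002, 0.003, -0.07, 0, 0], [-0.002, 0.003, -0.095, 0, 0], [-0.002, 0.003, -0.115, 0, 0], [-0.002, 0.003, -0.13, 0, 0], [-0.002, 0.003, -0.138, 0, 0], [-0.002, 0.003, -0.14, 0, 0]]}}

```text
time_s: 3.95
ee_pos: [511.7, 76.8, 72.9]
ee_rot: [-166.2, 89.8, -178.1]
force: [0.6, 1.3, 0.2]
gripper_width: 0.4
```

```bash
cat > look.py <<'E'
from h import *
import sys
s=st();k=sys.argv[1];o=[]
for n,(ox,oy) in (("scene",(265,150)),("side",(215,150))):
    p=grab_frame(n);i=cv2.resize(p['img'][oy:oy+100,ox:ox+100],None,fx=4,fy=4,interpolation=cv2.INTER_CUBIC)
    if len(sys.argv)>2:
        c=[sw(eval(sys.argv[2]))+14*np.array([np.cos(a),np.sin(a)]) for a in np.linspace(0,6.28,40)]
        u=((proj(p,[(*v,98) for v in c])-(ox,oy)+.5)*4-.5).round().astype(int);cv2.polylines(i,[u],True,(0,255,255),1)
    o.append(i)
cv2.imwrite(f"pics/{k}.png",np.hstack(o))
E
python3 look.py a1 "(-33,10)"
```

```text
t 3.95 tcp [511.7  76.8  72.9] sower [-94.7  13.5] toolx [-0.003 -0.    -1.   ] yaw of jaw 78.13 F [0.6 1.3 0.2] w 0.4
```

View pics/a1.png

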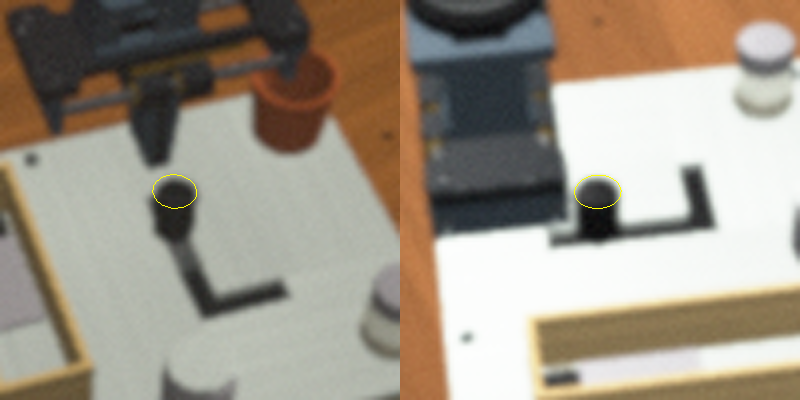

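The knob matches the circle at travel ≈22 mm, and the fingertips are behind it on the slot line. Pushing along the long leg now.

Request:
{"op": "play_rows", "data": {"motion": [[0.006, -0.003, 0, 0, 0], [0.012, -0.005, 0, 0, 0], [0.018, -0.007, 0, 0, 0], [0.024, -0.008, 0, 0, 0], [0.03, -0.0093, 0, 0, 0], [0.036, -0.0105, 0, 0, 0], [0.042, -0.0118, 0, 0, 0], [0.047, -0.0129, 0, 0, 0]]}}

```text
time_s: 4.72
ee_pos: [560.5, 62.7, 73.9]
ee_rot: [-169.1, 90.0, 178.9]
force: [-2.9, 0.3, 1.5]
gripper_width: 0.4
```

Request:
{"op": "play_rows", "data": {"motion": [[0.006, -0.0013, 0, 0, 0], [0.012, -0.0025, 0, 0, 0], [0.018, -0.0038, 0, 0, 0], [0.024, -0.005, 0, 0, 0], [0.029, -0.0061, 0, 0, 0], [0.033, -0.007, 0, 0, 0], [0.036, -0.0076, 0, 0, 0], [0.038, -0.008, 0, 0, 0]]}}

```text
time_s: 5.38
ee_pos: [598.6, 54.8, 73.9]
ee_rot: [-3.2, 90.0, -15.1]
force: [-2.1, -0.8, 1.3]
gripper_width: 0.8
```

```bash
python3 look.py a2 "(23,10)"
```

```text
t 5.38 tcp [598.6  54.8  73.9] sower [-5.1 10. ] toolx [ 0. -0. -1.] yaw of jaw 78.03 F [-2.1 -0.8  1.3] w 0.8
```

View pics/a2.png

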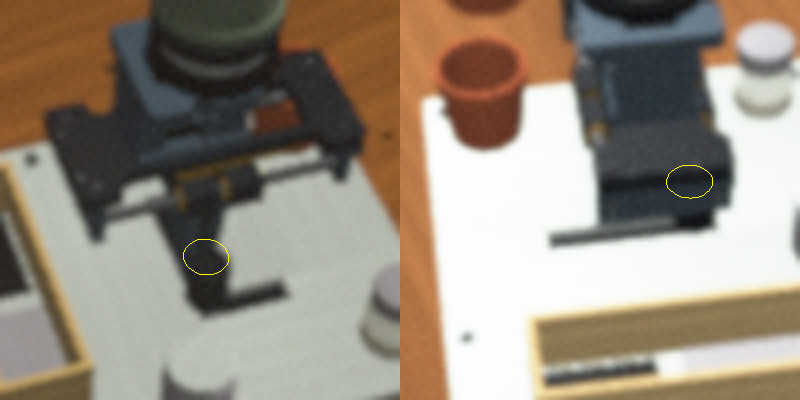

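Request:
{"op": "play_rows", "data": {"motion": [[0.001, -0.0002, 0, 0, 0], [0.002, -0.0004, 0, 0, 0], [0.003, -0.0006, 0, 0, 0], [0.004, -0.0008, 0, 0, 0], [0.005, -0.001, 0, 0, 0], [0.006, -0.0012, 0, 0, 0], [0.006, -0.0012, 0, 0, 0], [0.006, -0.0012, 0, 0, 0]]}}

```text
time_s: 6.15
ee_pos: [604.4, 53.7, 74.0]
ee_rot: [19.3, 90.0, 7.3]
force: [-1.4, -0.0, 0.7]
gripper_width: 0.3
```

Request:
{"op": "play_rows", "data": {"motion": [[0.001, -0.0002, 0, 0, 0], [0.002, -0.0004, 0, 0, 0], [0.003, -0.0006, 0, 0, 0], [0.004, -0.0008, 0, 0, 0], [0.004, -0.0008, 0, 0, 0], [0.004, -0.0008, 0, 0, 0], [0.004, -0.0008, 0, 0, 0], [0.004, -0.0008, 0, 0, 0]]}}

```text
time_s: 6.82
ee_pos: [605.3, 53.5, 73.9]
ee_rot: [-175.9, 89.6, 172.1]
force: [-8.1, 1.5, 5.9]
gripper_width: 0.7
```

Request:
{"op": "play_rows", "data": {"motion": [[0.001, -0.0002, 0, 0, 0], [0.002, -0.0004, 0, 0, 0], [0.002, -0.0004, 0, 0, 0], [0.002, -0.0004, 0, 0, 0], [0.002, -0.0004, 0, 0, 0], [0.002, -0.0004, 0, 0, 0], [0.002, -0.0004, 0, 0, 0], [0.002, -0.0004, 0, 0, 0]]}}

```text
time_s: 7.48
ee_pos: [605.5, 53.4, 73.9]
ee_rot: [-175.5, 89.4, 172.5]
force: [-12.4, 3.1, 8.0]
gripper_width: 0.2
```

Request:
{"op": "play_rows", "data": {"motion": [[-0.007, 0.0015, 0, 0, 0], [-0.0147, 0.0031, 0, 0, 0], [-0.0147, 0.0031, 0, 0, 0], [-0.017, -0.0077, 0, 0, 0], [-0.0205, -0.0243, 0, 0, 0], [-0.024, -0.0409, 0, 0, 0], [-0.0261, -0.0507, 0, 0, 0], [-0.0261, -0.0507, 0, 0, 0]]}}

```text
time_s: 8.15
ee_pos: [584.2, -0.4, 74.1]
ee_rot: [-30.6, 90.0, -42.7]
force: [-0.3, 1.5, -0.6]
gripper_width: 0.4
```

```bash
python3 look.py a3 "(35,10)"
```

```text
t 8.15 tcp [ 5.842e+02 -4.000e-01  7.410e+01] sower [ -7.8 -47.1] toolx [ 0.001 -0.001 -1.   ] yaw of jaw 77.9 F [-0.3  1.5 -0.6] w 0.4
```

View pics/a3.png

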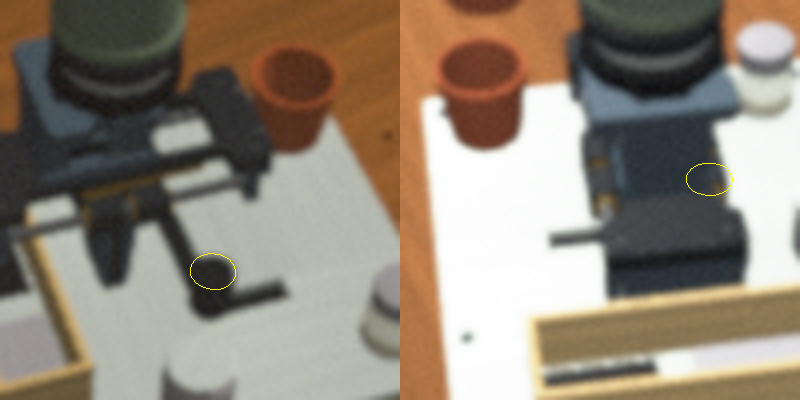

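The knob sits at the corner, with its top matching the predicted circle at crop (212,272). Next I go around and push sideways.

Request:
{"op": "play_rows", "data": {"motion": [[0.01, -0.0021, 0, 0, 0], [0.022, -0.0046, 0, 0, 0], [0.034, -0.0072, 0, 0, 0], [0.0421, -0.0089, 0, 0, 0], [0.0421, -0.0089, 0, 0, 0], [0.0435, -0.002, 0, 0, 0], [0.0446, 0.003, 0, 0, 0], [0.0458, 0.0087, 0, 0, 0]]}}

```text
time_s: 8.92
ee_pos: [629.4, 11.5, 73.9]
ee_rot: [170.5, 90.0, 158.6]
force: [0.8, 0.4, 0.2]
gripper_width: 0.4
```

```bash
python3 look.py a4 "(35,10)"
```

```text
t 8.92 tcp [629.4  11.5  73.9] sower [ 34. -26.] toolx [-0.001  0.    -1.   ] yaw of jaw 78.05 F [0.8 0.4 0.2] w 0.4
```

View pics/a4.png

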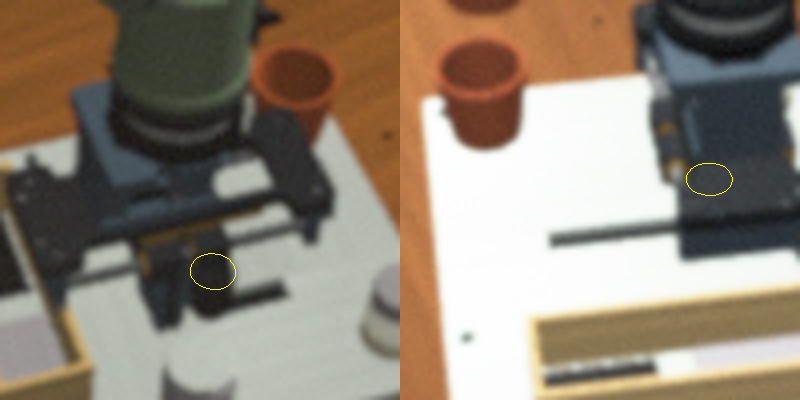

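Request:
{"op": "play_rows", "data": {"motion": [[0.0006, 0.003, 0, 0, 0], [0.0012, 0.006, 0, 0, 0], [0.0019, 0.009, 0, 0, 0], [0.0025, 0.012, 0, 0, 0], [0.0032, 0.015, 0, 0, 0], [0.0038, 0.018, 0, 0, 0], [0.0042, 0.02, 0, 0, 0], [0.0042, 0.02, 0, 0, 0]]}}

```text
time_s: 9.68
ee_pos: [634.1, 30.9, 74.0]
ee_rot: [92.2, 90.0, 80.3]
force: [0.1, -1.4, 0.6]
gripper_width: 0.1
```

Request:
{"op": "play_rows", "data": {"motion": [[0.0006, 0.003, 0, 0, 0], [0.0012, 0.006, 0, 0, 0], [0.0019, 0.009, 0, 0, 0], [0.0025, 0.012, 0, 0, 0], [0.0032, 0.015, 0, 0, 0], [0.0038, 0.018, 0, 0, 0], [0.0042, 0.02, 0, 0, 0], [0.0042, 0.02, 0, 0, 0]]}}

```text
time_s: 10.35
ee_pos: [638.4, 51.3, 74.0]
ee_rot: [84.2, 90.0, 72.3]
force: [-0.2, -0.8, 0.6]
gripper_width: 0.8
```

```bash
python3 look.py a5 "(35,46)"
```

```text
t 10.35 tcp [638.4  51.3  74. ] sower [34.6 14.7] toolx [ 0.     0.001 -1.   ] yaw of jaw 78.06 F [-0.2 -0.8  0.6] w 0.8
```

View pics/a5.png

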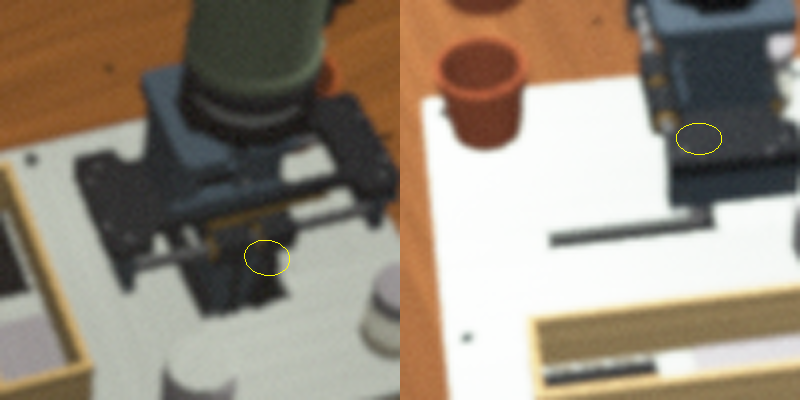

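Request:
{"op": "play_rows", "data": {"motion": [[0.0004, 0.002, 0, 0, 0], [0.0008, 0.004, 0, 0, 0], [0.0012, 0.0055, 0, 0, 0], [0.0014, 0.0065, 0, 0, 0], [0.0016, 0.0075, 0, 0, 0], [0.0017, 0.008, 0, 0, 0], [0.0017, 0.008, 0, 0, 0], [0.0017, 0.008, 0, 0, 0]]}}

```text
time_s: 11.12
ee_pos: [640.0, 58.7, 74.0]
ee_rot: [87.0, 90.0, 75.0]
force: [-0.8, -1.7, 0.1]
gripper_width: 1.0
```

Request:
{"op": "play_rows", "data": {"motion": [[0.0002, 0.001, 0, 0, 0], [0.0004, 0.002, 0, 0, 0], [0.0006, 0.003, 0, 0, 0], [0.0008, 0.004, 0, 0, 0], [0.0008, 0.004, 0, 0, 0], [0.0008, 0.004, 0, 0, 0], [0.0008, 0.004, 0, 0, 0], [0.0008, 0.004, 0, 0, 0]]}}

```text
time_s: 11.78
ee_pos: [640.8, 62.7, 73.9]
ee_rot: [87.7, 90.0, 75.8]
force: [-0.9, -1.0, 0.9]
gripper_width: 0.2
```

Request:
{"op": "play_rows", "data": {"motion": [[0.0002, 0.001, 0, 0, 0], [0.0004, 0.002, 0, 0, 0], [0.0006, 0.003, 0, 0, 0], [0.0008, 0.004, 0, 0, 0], [0.0008, 0.004, 0, 0, 0], [0.0008, 0.004, 0, 0, 0], [0.0008, 0.004, 0, 0, 0], [0.0008, 0.004, 0, 0, 0]]}}

```text
time_s: 12.45
ee_pos: [641.4, 66.1, 74.0]
ee_rot: [-104.4, 90.0, -116.4]
force: [-1.0, -5.3, 1.3]
gripper_width: 0.6
```

Request:
{"op": "play_rows", "data": {"motion": [[0.0002, 0.001, 0, 0, 0], [0.0004, 0.002, 0, 0, 0], [0.0006, 0.003, 0, 0, 0], [0.0006, 0.003, 0, 0, 0], [0.0006, 0.003, 0, 0, 0], [0.0006, 0.003, 0, 0, 0], [0.0006, 0.003, 0, 0, 0], [0.0006, 0.003, 0, 0, 0]]}}

```text
time_s: 13.12
ee_pos: [641.5, 66.6, 74.0]
ee_rot: [-96.6, 89.7, -108.5]
force: [-2.6, -12.1, 1.9]
gripper_width: 0.2
```

Firm stop at 12 N and sower y ≈ 29 + 26 = 55 mm. Backing straight off, then up.

Request:
{"op": "play_rows", "data": {"motion": [[-0.0012, -0.006, 0, 0, 0], [-0.0031, -0.0147, 0, 0, 0], [-0.005, -0.024, 0, 0, 0], [-0.0062, -0.03, 0, 0, 0], [-0.0062, -0.03, 0.02, 0, 0], [-0.0062, -0.03, 0.05, 0, 0], [-0.0062, -0.03, 0.085, 0, 0], [-0.0062, -0.03, 0.12, 0, 0]]}}

```text
time_s: 13.78
ee_pos: [635.5, 39.6, 194.9]
ee_rot: [151.8, 89.9, 139.8]
force: [0.9, 0.3, 1.0]
gripper_width: 0.5
```

Request:
{"op": "play_rows", "data": {"motion": [[-0.03, 0.0, 0.02, 0, 0], [-0.06, 0.0, 0.03, 0, 0], [-0.095, 0.0, 0.03, 0, 0], [-0.13, 0, 0.03, 0, 0], [-0.16, 0, 0.03, 0, 0], [-0.18, 0, 0.03, 0, 0], [-0.19, 0, 0.03, 0, 0], [-0.19, 0, 0.03, 0, 0]]}}

```text
time_s: 14.45
ee_pos: [444.4, 39.6, 224.5]
ee_rot: [63.4, 89.9, 51.5]
force: [-0.3, 0.1, -0.2]
gripper_width: 0.4
```

```bash
python3 look.py a6 "(35,55)"
python3 - <<'E'
from h import *
for n in ("scene","side"):
    p=grab_frame(n);cv2.imwrite(f"pics/{n}_f.png",p['img'])
    for q in finder.spot_point(p,"knob_top")[:1]: print(n,round(q['conf'],2),ws(atz(p,q['point'],98)).round(1))
E
```

```text
t 14.45 tcp [444.4  39.6 224.5] sower [-152.8  -36.8] toolx [ 0.001  0.001 -1.   ] yaw of jaw 78.03 F [-0.3  0.1 -0.2] w 0.4
scene 0.62 [32.9 58.4]
side 0.64 [28.4 41.1]
```

View pics/a6.png

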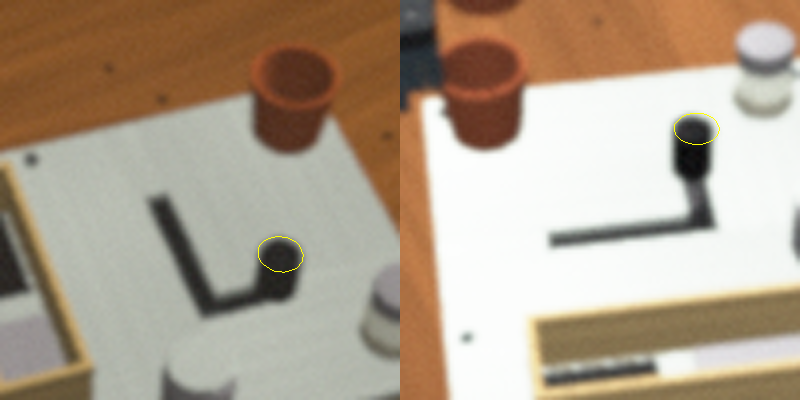

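View pics/scene_f.png

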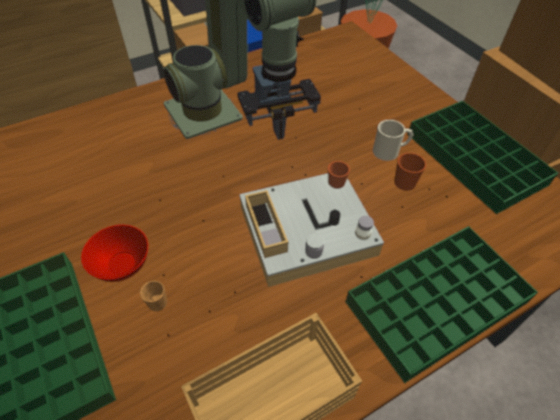

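```bash
python3 -c "
from h import *
print(job_done())"
```

```text
the job is handed in; nothing more can be done
None
```

I pushed the knob with the closed fingertips along the long leg to the corner, then sideways along the short leg to its closed end. I then backed off, raised the arm clear and handed the job in, about 14.5 s into the 40 s.

- **Stops:** both legs ended against a firm stop. The force rose to about 12–15 N, against 1–3 N while the knob was sliding, and the arm stopped moving.
- **Final pictures:** in both the scene and side views the knob top sits on the predicted circle at `slot_end`. The slot's long leg is empty. The pots, jar, tin, mug and bowl appear where they stood at the start. I did not measure how far the knob lifted, but nothing was gripped or pulled up.
- **Disagreement:** the `knob_top` network put the knob at (33, 58) mm from the scene camera and (28, 41) mm from the side camera, in the sower's frame; `slot_end` is at (35, 55). That network was also 15–20 mm off or more at times earlier. I relied on the stop and the overlay instead.

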